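# Move a primed bracket over the end stops onto the drying rail

### The job

Move the freshly primed bracket from the spraying rail onto the drying rail: take its hanger by the tab, lift it over the turned-up ends of both rails, let it down onto the drying bar and slide it gently along until it drops fully into the notch, then let go. The primer is wet, so keep it hanging upright and let the bracket touch nothing; never press or jam the hanger hard against the racks, and leave the other hanging bracket and the things on the bench as they are.

Things in the scene. Friction and masses are not known exactly. Their poses are not given: they have to be found in the camera images.
- hanger_tab (a point): Centre of the grip tab on top of the steel hanger to be moved (430 g in all, varies by a quarter). Tab: upright plate 8 mm thick (its x), 24 mm wide (its y, along the bar), 45 mm tall, standing on the flat top of the hanger's strap loop, 22.5 mm below this point. z up. The point is 26.5 mm above hanger_seat.
- hanger_seat (a point): Underside of the top of the hanger's loop, its middle: the face that sits on a bar. The loop is closed, of 4 mm strap 20 mm wide (along y, the bar's way), inside 18 mm wide (x) and 56 mm high (z). The 30 mm bar runs through it, so on a bar it can be lifted by 26 mm at most; 14 mm clears a turned-up end.
- hanger_bracket: The freshly primed (wet) grey U-shaped bracket bolted rigidly under that hanger; its frame is that of hanger_seat. It spans 72 to 120 mm below it, 44 mm in x, 60 mm in y.
- spray_rack: Spraying rail, fixed; z up. Origin: under the middle of its 90 x 120 mm base plate. From the post on it a flat steel bar on edge (6 mm thick in x, 30 mm tall) runs along +y, top edge 200 mm above the origin. At its free end, 200 mm from the origin, the last 6 mm are turned up 14 mm above the bar's top as a stop. The hanger starts on this bar.
- dry_rack: Drying rail, fixed. Origin: under the middle of its 90 x 120 mm base plate; axes nearly in line with the spraying rail's. Its bar (same section, top edge 200 mm above the origin, at x = 0) points along -y to the spraying rail and is held at the post in a clamp 40 mm long. The clear gap between the two rails' ends is 40 to 160 mm.
- dry_clamp (a point): Point of the drying bar's top edge line at the middle of the clamp; axes as dry_rack. From here the bar reaches along -y by an unmeasured 250 to 340 mm; its free end is turned up like the other (6 mm long, 14 mm high). One notch in its top edge, 24 mm long and 6 mm deep with 2 mm bevels at its mouth, has its middle 110 mm from that end (y -230 to -140 mm): find it by feel.
- neighbour_tab (a point): Centre of the tab of another, equal hanger with a bracket, hanging on the drying bar near the clamp (45 to 60 mm from the rack's origin along -y). Leave alone.
- neighbour: That other hanger; same frame convention as hanger_seat. Leave alone.
- spray_can: Spray can standing on the bench, diameter 64 mm, height 190 mm; origin under its centre. Leave alone.
- wire_brush: Hand brush lying on the bench beyond the rails. Leave alone.
- offcut: Offcut of steel angle, 160 mm long, 40 mm legs, lying on the bench beyond the rails; origin under the middle of its flat leg. Leave alone.

How it is judged:
By the outcome, as a careful person would: the job done as asked, in the order asked, and still so for the second after the job is handed in, with the robot touching nothing.
It also fails if it takes over 67 s, if anything falls off the work surface, if the arm or the gripper's body presses on something with over 40 N, if the wrist force passes 120 N, or if a joint passes its speed limit or range.

### The arm

A 6-joint arm with a two-finger parallel gripper is mounted at the origin on the work surface. World frame = base frame: x ahead of the robot, y to its left, z up, the work surface at z = 0. Lengths are in m, angles in degrees, forces in N, time in s.
With the tool pointing down it reaches from about 0.275 to 0.725 m from the base axis. Payload 15.9 kg.
Tool frame: the origin (TCP) lies at the very end of the fingers, on their centre line; the grasp point (between the pads) lies 19 mm behind it; y points along the fingers, z is the direction in which the jaws open and shut, and the axes are right-handed (so a half turn about y gives the same grasp; the last joint's range is limited). The gripper opens to 85 mm and grips with 20 to 120 N. Pads are 22 mm wide; open, the fingers measure 114 mm over their backs; the gripper's body (76 mm by 85 mm) begins 54 mm behind the grasp point. The pads swing forward as they close: fully open they stand 13 mm farther back than shut.
Start: joints at [74.083, 12.198, -1.971, 75.831, 0, 90], TCP at [0.137, 0.481, 0.231] pointing down, gripper open.
Joint ranges: [-170.91, 170.91], [-42.67, 98.43], [-65.05, 77.54], [-120.47, 116.71], [-90, 82.35], [-180, 180]. Speed limits (degrees/s): [108.29, 108.29, 136.94, 147.25, 180, 180].

### API

Orientations are given as a 3x3 rotation matrix whose columns are the frame's x, y, z axes.
In Python, from station import * gives the robot as it stands.
- The arm moves only by the tool apply_moves, never from a script. Its argument "targets" is a list of rows, each a list of 7 numbers: the closure, from 0 (fully open) to 1 (shut), then the shift along the tool's x, y, z in cm, then the turn, a rotation vector about the tool's x, y, z in units of 8 degrees (1.0 is 8 degrees). In form: [[grip, x, y, z, rx, ry, rz], ...]. A call has 1 to 8 rows; each row shifts and turns the pose as measured when the row begins, along the tool's axes as they then stand; what a row does not reach is not made up. A row lasts 1/10 s, in which the tool goes at most 50 mm and 8.59 degrees, less where a joint would pass 70% of its speed; a pose out of reach is approached as far as the arm can. A call with a gripper value outside its range is refused whole. The fingers move at their own pace and stop on an object; "newtons" is the grip in N (left out, the last holds). Time passes only in rows, so rows that do not move let the fingers close. It gives the time, the measured TCP pose, the force and the opening at its end, in the units of the state.
- sense(): the state, without advancing time (a new reading comes with each control period).
- snapshot(name): name is "scene" or "top"; returns the picture (480x640x3 uint8, red, green, blue); there is no depth.
- camera_info(name): a dict with "K" (3x3 intrinsics, pixels), "distortion" ([k1, k2, p1, p2, k3] as OpenCV has them; the pictures are not rectified), "R" (3x3) and "t" (3): a world point X has camera coordinates R X + t. Camera axes: x right, y down, z forward; pixel columns grow to the right and rows downward; lengths in m; the calibration is good to about 2 mm. A picture is of the moment at which its call begins. camera_info takes no time and is no camera call.
- hand_in(): hands the job in, once; it reports no verdict.
The state is a dict: "t": time; "q": joint angles; "dq": joint speeds; "effort": joint torques, N m; "tool_pos": TCP position; "orientation": TCP orientation; "contact_force": force on the tool from outside, world axes, zero at the start; "wrist_torque": the same for the moment, N m; "width": opening from 0.0 (shut) to 1.0 (fully open).
Only numpy, scipy, OpenCV 4.12 (cv2) and the standard library are available. Lean on these libraries where they do the work, as an engineer would, in place of code of your own. Each camera call takes 0.05 s, during which the arm holds its last target. There are 200 camera calls.

## Working session

There is one attempt and no reset: what is moved stays moved. The work goes in short steps, Python scripts to look and compute and a tool call to move; the robot and the scene stay as the last step left them, time stands still between calls to the robot, and variables do not carry over. Pictures are saved under pics/ and viewed, about 8 in all and at most 12, crops included, and the job is handed in when it is done.

Besides the shell and the picture viewer there is one more tool, called after "Call:" in YAML: its name, and indented under it one key for each argument. apply_moves: Moves the arm, as the interface text tells. Its arguments: {"type":"object","properties":{"targets":{"type":"array"},"newtons":{"type":"number"}},"required":["targets"]}

```bash
mkdir -p pics
python3 - <<'E'
from station import *
import cv2,numpy as np
s=sense();print(s)
for n in("scene","top"):
    i=camera_info(n);print(n,{k:np.round(v,4).tolist() for k,v in i.items() if k in("K","distortion","R","t")})
    cv2.imwrite(f"pics/{n}1.png",snapshot(n)[:,:,::-1])
E
```

```text
{'t': 0.0, 'q': array([ 7.40833092e+01,  1.22261106e+01, -2.00827783e+00,  7.58296214e+01,
       -4.90422221e-04,  8.99999733e+01]), 'dq': array([ 0.07847445, -0.08233988, -0.00455402, -0.04056953,  0.01453888,
       -0.08914071]), 'effort': array([-3.44909095e-03, -6.86180091e+01,  4.87112904e+01,  1.81796268e-02,
        4.48735875e-06, -4.43392923e-05]), 'tool_pos': array([0.13703252, 0.48051523, 0.23080449]), 'orientation': array([[ 9.61661592e-01, -2.98144075e-04,  2.74238753e-01],
       [-2.74238915e-01, -1.07669861e-03,  9.61660989e-01],
       [ 8.55895715e-06, -9.99999376e-01, -1.11718241e-03]]), 'contact_force': array([0.12473555, 0.38802357, 0.44029106]), 'wrist_torque': array([ 0.04626119, -0.01381609,  0.05021173]), 'width': 1.0007353305317228}
scene {'K': [[548.5098, 0.0, 321.7995], [0.0, 548.5098, 244.4245], [0.0, 0.0, 1.0]], 'distortion': [-0.1064, 0.0, 0.0, 0.0, 0.0], 'R': [[0.7375, 0.6752, -0.0154], [0.4646, -0.5238, -0.714], [-0.4901, 0.5194, -0.7]], 't': [-0.4369, -0.1808, 1.4711]}
top {'K': [[493.3663, 0.0, 324.4611], [0.0, 493.3663, 232.3099], [0.0, 0.0, 1.0]], 'distortion': [-0.0924, 0.0, 0.0, 0.0, 0.0], 'R': [[-0.0137, -0.9994, -0.0309], [-0.9866, 0.0186, -0.1622], [0.1627, 0.0283, -0.9863]], 't': [0.0074, 0.6646, 1.0248]}
```

View pics/scene1.png

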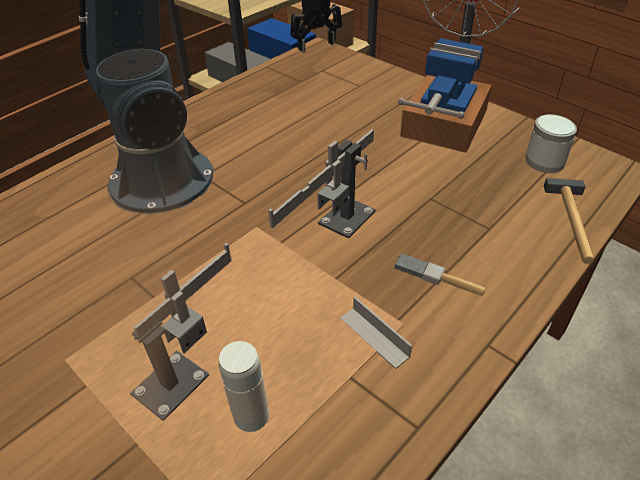

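View pics/top1.png

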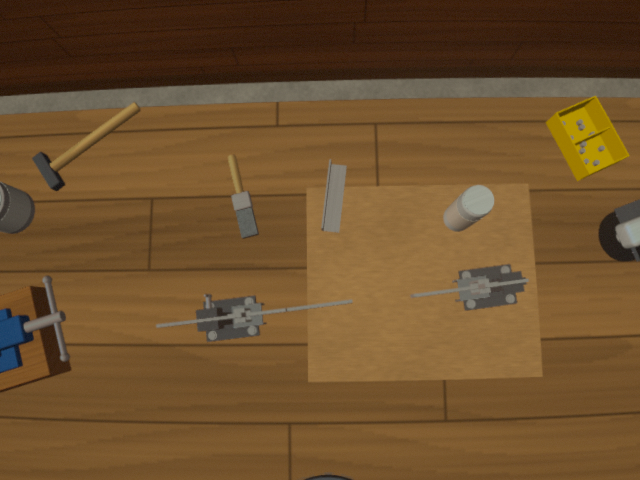

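The scene view shows the spray rail at lower left with its tab at about (168,283) and free end at (228,247). The drying rail's free end is at about (271,222) and the neighbour's tab is near (335,155). In the top view the spray bar end is at (413,296) and the drying bar end at (351,302).

Run:
```python
import cv2,numpy as np
t=cv2.imread("pics/top1.png");s=cv2.imread("pics/scene1.png")
a=cv2.resize(t[260:345,150:350],(800,340),interpolation=cv2.INTER_CUBIC)
b=cv2.resize(t[260:320,400:540],(560,240),interpolation=cv2.INTER_CUBIC)
c=np.zeros((580,800,3),np.uint8);c[:340]=a;c[340:580,:560]=b
cv2.imwrite("pics/c1.png",c)
a=cv2.resize(s[120:250,250:390],(420,390),interpolation=cv2.INTER_CUBIC)
b=cv2.resize(s[230:420,120:245],(375,570),interpolation=cv2.INTER_CUBIC)
c=np.zeros((580,800,3),np.uint8);c[:390,:420]=a;c[:570,420:795]=b
cv2.imwrite("pics/c2.png",c)
```

```text
(no output)
```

View pics/c1.png

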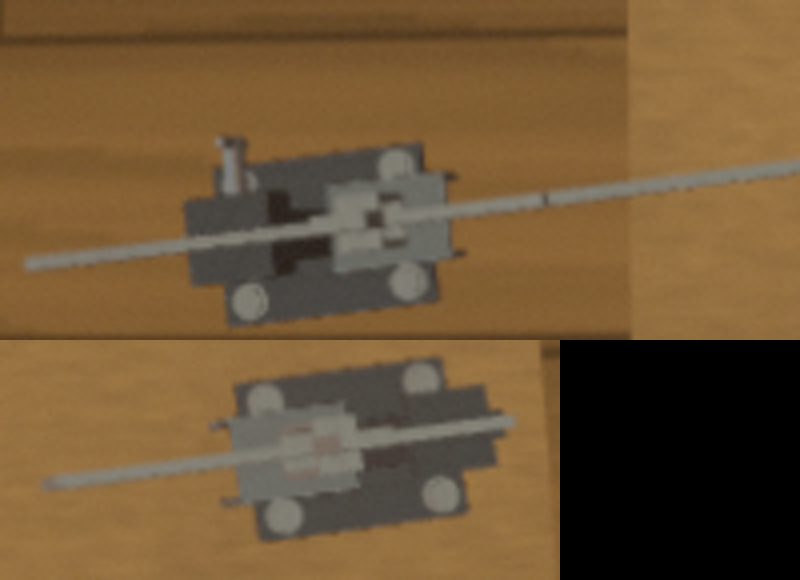

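View pics/c2.png

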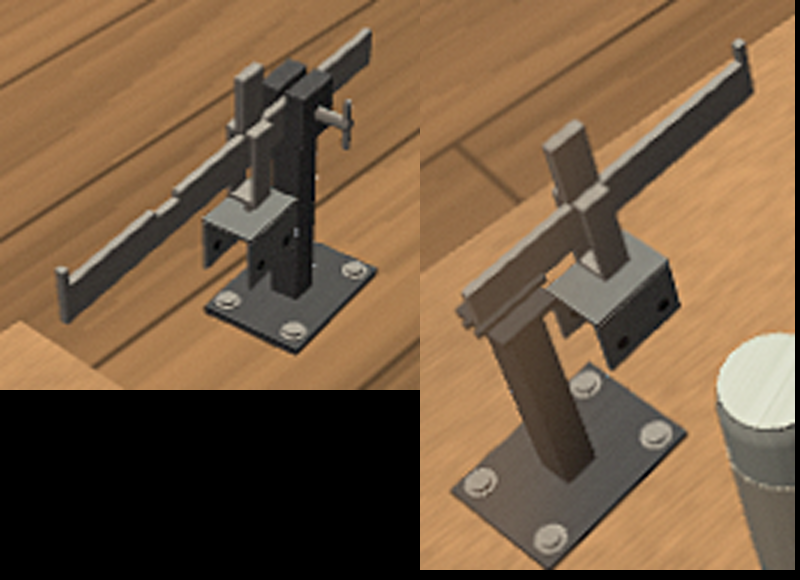

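Scene crop: the drying-bar notch is visible near scene pixel (305,188), its free-end tip is at (271,210), and the spray tab's top centre is at (168,275). Top crop: the notch wall is at (286,310) and the spray tab top is at about (482,286).

```bash
cat > h.py <<'E'
from station import *
import cv2,numpy as np
def ray(n,p):
    i=camera_info(n);K=np.array(i["K"]);d=np.array(i["distortion"]);R=np.array(i["R"]);t=np.array(i["t"])
    u=cv2.undistortPoints(np.array([[p]],float),K,d)[0,0]
    return -R.T@t, R.T@np.array([u[0],u[1],1.])
def onz(n,p,z):
    c,v=ray(n,p); return (c+v*(z-c[2])/v[2])
def proj(n,X):
    i=camera_info(n);R=np.array(i["R"]);t=np.array(i["t"])
    return cv2.projectPoints(np.array(X,float).reshape(-1,3),cv2.Rodrigues(R)[0],t,np.array(i["K"]),np.array(i["distortion"]))[0][:,0]
E
python3 - <<'E'
from h import *
np.set_printoptions(precision=4,suppress=True)
for l,n,p,z in [("dry end tip","top",(351,301.5),.214),("dry bar near","top",(345,302),.2),("dry bar far","top",(157.5,325.7),.2),("notch wall","top",(286.2,309.7),.2),
("spray tip","top",(412,295.7),.214),("spray near","top",(416,295.6),.2),("spray far","top",(528,280.5),.2),("tab top","top",(481.7,286.2),.249),
("tabtop S","scene",(167.7,275),.249),("dry tip S","scene",(270.7,209.8),.214),("notch near S","scene",(301.5,191),.2),("notch far S","scene",(309,183.5),.2),("dry far","scene",(372,131),.2),("spray tip S","scene",(226.5,245),.214),("spray near end bar S","scene",(136,326),.2),("spray bar right",'scene',(224,252),.2)]:
    print(l,n,onz(n,p,z)[:2])
E
```

```text
dry end tip top [ 0.51   -0.0545]
dry bar near top [ 0.5095 -0.0437]
dry bar far top [0.469  0.3083]
notch wall top [0.4969 0.0652]
spray tip top [ 0.5185 -0.1656]
spray near top [ 0.519  -0.1751]
spray far top [ 0.5424 -0.3863]
tab top top [ 0.5314 -0.284 ]
tabtop S scene [ 0.5373 -0.3021]
dry tip S scene [ 0.5151 -0.0544]
notch near S scene [0.5072 0.0372]
notch far S scene [0.5018 0.0649]
dry far scene [0.4761 0.3027]
spray tip S scene [ 0.5251 -0.1731]
spray near end bar S scene [ 0.5448 -0.3838]
spray bar right scene [ 0.5231 -0.1798]
```

Run:
```python
from h import *
yb=np.array([-.11,1,0]);yb/=np.linalg.norm(yb);xb=np.array([yb[1],-yb[0],0])
out=np.zeros((600,800,3),np.uint8)
for k,(n,x0,y0) in enumerate([("top",455,265),("scene",145,262)]):
    im=cv2.imread(f"pics/{n}1.png")[y0:y0+40,x0:x0+53]
    f=cv2.resize(im,None,fx=7.5,fy=7.5,interpolation=cv2.INTER_CUBIC)
    g=f.copy()
    for yy,c in((-.30,(0,0,255)),(-.285,(0,255,0))):
        o=np.array([.5205-.11*(yy+.17),yy,.2])
        for z in(.004,.049):
            P=[o+xb*a+yb*b+[0,0,z] for a,b in((-.004,-.012),(.004,-.012),(.004,.012),(-.004,.012))]
            q=(proj(n,P)-[x0,y0]+.5)*7.5
            cv2.polylines(g,[q.astype(np.int32)],True,c,1)
    out[:300,k*400:k*400+397]=f[:300];out[300:,k*400:k*400+397]=g[:300]
cv2.imwrite("pics/c3.png",out)
```

```text
Traceback (most recent call last):
ValueError: could not broadcast input array from shape (300,398,3) into shape (300,397,3)
```

Run:
```python
from h import *
yb=np.array([-.11,1,0]);yb/=np.linalg.norm(yb);xb=np.array([yb[1],-yb[0],0])
out=np.zeros((600,800,3),np.uint8)
for k,(n,x0,y0) in enumerate([("top",455,265),("scene",145,262)]):
    im=cv2.imread(f"pics/{n}1.png")[y0:y0+40,x0:x0+53]
    f=cv2.resize(im,(400,300),interpolation=cv2.INTER_CUBIC)
    g=f.copy()
    for yy,c in((-.30,(0,0,255)),(-.285,(0,255,0))):
        o=np.array([.5205-.11*(yy+.17),yy,.2])
        for z in(.004,.049):
            P=[o+xb*a+yb*b+[0,0,z] for a,b in((-.004,-.012),(.004,-.012),(.004,.012),(-.004,.012))]
            q=(proj(n,P)-[x0,y0]+.5)*7.5
            cv2.polylines(g,[q.astype(np.int32)],True,c,1)
    out[:300,k*400:k*400+400]=f;out[300:,k*400:k*400+400]=g
cv2.imwrite("pics/c3.png",out)
```

```text
(no output)
```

View pics/c3.png

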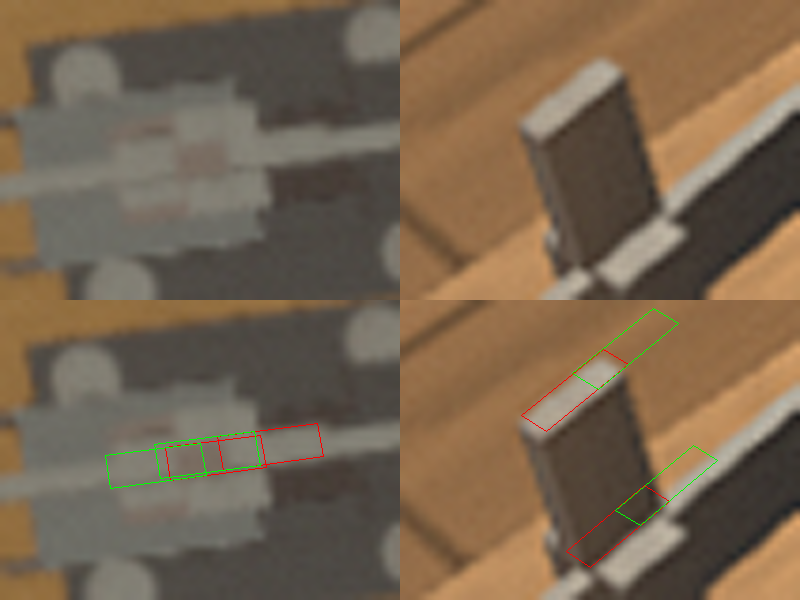

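Scene overlay: the red box (y=-0.30) fits the tab, with its top centre at about scene pixel (168,276). The green box does not fit. I take the tab at roughly (0.536, -0.301). Next I raise the tool and turn it to line up with the bar.

Call:
apply_moves:
  targets:
    - [0, 0, -1, 0, 0, 1.05, 0]
    - [0, 0, -1, 0, 0, 1.05, 0]
    - [0, 0, -1, 0, 0, 1.05, 0]
    - [0, 0, -1, 0, 0, 1.05, 0]
    - [0, 0, -1, 0, 0, 1.05, 0]
    - [0, 0, -1, 0, 0, 1.05, 0]
    - [0, 0, -1, 0, 0, 1.05, 0]
    - [0, 0, -1, 0, 0, 1.05, 0]
  newtons: 40

```text
t: 0.9
tool_pos: [0.1365, 0.4787, 0.3101]
orientation: [[0.093, -0.002, 0.996], [-0.996, -0.009, 0.093], [0.009, -1.0, -0.003]]
contact_force: [-0.0, 0.1, -0.6]
width: 1.003
```

```bash
cat >> h.py <<'E'
def d(p,ang=-6.3):
    "shift in cm along tool axes to world point p, and turn still wanted (units of 8 deg) to tool z at heading -? "
    s=sense();R=s["orientation"];b=np.radians(6.3)
    Rt=np.array([[np.sin(b),0,np.cos(b)],[-np.cos(b),0,np.sin(b)],[0,-1,0]])
    from scipy.spatial.transform import Rotation as Q
    print("t %.2f tcp"%s["t"],np.round(s["tool_pos"],4),"shift cm",np.round(R.T@(np.array(p)-s["tool_pos"])*100,2),"turn",np.round(Q.from_matrix(R.T@Rt).as_rotvec(degrees=True)/8,3),"F",np.round(s["contact_force"],1),"T",np.round(s["wrist_torque"],2),"w %.3f"%s["width"])
E
python3 -c "
from h import *
d([.536,-.301,.30]);print(sense()['q'])
print(onz('top',(477,200),.19))"
```

```text
t 0.90 tcp [0.1365 0.4787 0.3101] shift cm [81.34  1.6  32.51] turn [ 0.024 -0.118  0.061] F [-0.   0.1 -0.6] T [ 0.01 -0.02 -0.  ] w 1.003
[ 7.40839550e+01  1.26262063e+01  9.91795635e+00  8.78167240e+01
 -1.24993302e-03  1.58731797e+02]
[ 0.69991477 -0.30247318  0.19      ]
```

Call:
apply_moves:
  targets:
    - [0, 3, 0, 2.5, 0, 0, 0]
    - [0, 3, 0, 2.5, 0, 0, 0]
    - [0, 3, 0, 2.5, 0, 0, 0]
    - [0, 3, 0, 2.5, 0, 0, 0]
    - [0, 3, 0, 2.5, 0, 0, 0]
    - [0, 3, 0, 2.5, 0, 0, 0]
    - [0, 3, 0, 2.5, 0, 0, 0]
    - [0, 3, 0, 2.5, 0, 0, 0]

```text
t: 1.7
tool_pos: [0.3606, 0.2512, 0.3102]
orientation: [[0.092, -0.004, 0.996], [-0.996, -0.01, 0.092], [0.01, -1.0, -0.005]]
contact_force: [0.5, 0.7, 0.4]
width: 1.002
```

Call:
apply_moves:
  targets:
    - [0, 4, 0, 1.5, 0, 0, 0]
    - [0, 4, 0, 1.5, 0, 0, 0]
    - [0, 4, 0, 1.5, 0, 0, 0]
    - [0, 4, 0, 1.5, 0, 0, 0]
    - [0, 4.5, 0, 1, 0, 0, 0]
    - [0, 4.5, 0, 1, 0, 0, 0]
    - [0, 4.5, 0, 1, 0, 0, 0]
    - [0, 4.5, 0, 1, 0, 0, 0]

```text
t: 2.5
tool_pos: [0.4949, -0.0919, 0.3109]
orientation: [[0.093, -0.008, 0.996], [-0.996, -0.011, 0.093], [0.01, -1.0, -0.009]]
contact_force: [0.1, 0.5, 0.1]
width: 0.998
```

```bash
python3 -c "
from h import *
d([.536,-.301,.30])"
```

```text
t 2.50 tcp [ 0.4949 -0.0919  0.3109] shift cm [21.19  1.28  2.15] turn [ 0.063 -0.12   0.07 ] F [0.1 0.5 0.1] T [ 0.05 -0.09 -0.  ] w 0.998
```

Call:
apply_moves:
  targets:
    - [0, 4.5, 0, 0.5, 0, 0, 0]
    - [0, 4.5, 0, 0.5, 0, 0, 0]
    - [0, 4.5, 0, 0.5, 0, 0, 0]
    - [0, 4, 0, 0.3, 0.06, -0.12, 0.07]
    - [0, 3, 0, 0.2, 0, 0, 0]
    - [0, 0.7, 0, 0.1, 0, 0, 0]
    - [0, 0, 0, 0, 0, 0, 0]

```text
t: 3.2
tool_pos: [0.5354, -0.3157, 0.3077]
orientation: [[0.104, -0.006, 0.995], [-0.995, 0.003, 0.104], [-0.003, -1.0, -0.005]]
contact_force: [0.7, 0.9, -0.6]
width: 0.997
```

```bash
python3 -c "
from h import *
d([.536,-.301,.213])
for n in('scene','top'): cv2.imwrite(f'pics/{n}2.png',snapshot(n)[:,:,::-1])
t=cv2.imread('pics/top2.png');s=cv2.imread('pics/scene2.png')
c=np.zeros((400,800,3),np.uint8)
c[:,:400]=cv2.resize(t[235:335,430:530],(400,400),interpolation=2);c[:,400:]=cv2.resize(s[210:310,120:220],(400,400),interpolation=2)
cv2.imwrite('pics/c4.png',c)"
```

```text
t 3.20 tcp [ 0.5354 -0.3157  0.3077] shift cm [-1.42  9.47  0.26] turn [ 0.038 -0.041 -0.024] F [ 0.7  0.9 -0.6] T [ 0.   -0.03 -0.01] w 0.997
```

View pics/c4.png

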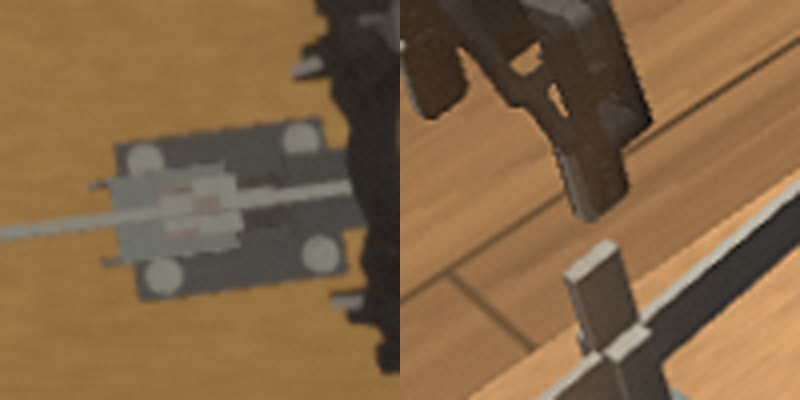

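The crop shows the open fingers above the tab and the tab in line with them. Now descending and closing.

Call:
apply_moves:
  targets:
    - [0, -1, 1.5, 0.1, 0, 0, 0]
    - [0, -0.5, 2, 0.1, 0, 0, 0]
    - [0, 0, 2, 0, 0, 0, 0]
    - [0, 0, 1.5, 0, 0, 0, 0]
    - [0, 0, 1, 0, 0, 0, 0]
    - [0, 0, 0.5, 0, 0, 0, 0]
    - [0, 0, 0, 0, 0, 0, 0]

```text
t: 4.0
tool_pos: [0.5359, -0.2883, 0.2238]
orientation: [[0.116, -0.001, 0.993], [-0.993, 0.002, 0.116], [-0.002, -1.0, -0.001]]
contact_force: [-0.1, 0.5, 0.2]
width: 1.0
```

```bash
python3 -c "
from h import *
d([.536,-.301,.213])"
```

```text
t 4.00 tcp [ 0.5359 -0.2883  0.2238] shift cm [ 1.27  1.07 -0.14] turn [ 0.007  0.042 -0.012] F [-0.1  0.5  0.2] T [ 0.05 -0.01 -0.02] w 1.000
```

Call:
apply_moves:
  targets:
    - [0, 0.7, 0.6, 0, 0, 0, 0]
    - [0, 0.3, 0.3, 0, 0, 0, 0]
    - [0, 0, 0, 0, 0, 0, 0]
    - [0, 0, 0, 0, 0, 0, 0]

```text
t: 4.4
tool_pos: [0.5379, -0.2986, 0.2159]
orientation: [[0.116, 0.001, 0.993], [-0.993, 0.0, 0.116], [-0.0, -1.0, 0.001]]
contact_force: [-0.2, 0.2, 0.3]
width: 1.003
```

```bash
python3 -c "
from h import *
d([.536,-.301,.213])"
```

```text
t 4.40 tcp [ 0.5379 -0.2986  0.2159] shift cm [ 0.21  0.29 -0.22] turn [-0.009  0.049 -0.002] F [-0.2  0.2  0.3] T [-0.    0.01  0.03] w 1.003
```

Call:
apply_moves:
  targets:
    - [0.6, 0.1, 0.2, -0.15, 0, 0, 0]
    - [0.75, 0, 0, 0, 0, 0, 0]
    - [0.75, 0, 0, 0, 0, 0, 0]
    - [0.8, 0, 0, 0, 0, 0, 0]
    - [0.85, 0, 0, 0, 0, 0, 0]
    - [0.85, 0, 0, 0, 0, 0, 0]

```text
t: 5.0
tool_pos: [0.5365, -0.3002, 0.2142]
orientation: [[0.116, 0.002, 0.993], [-0.993, 0.0, 0.116], [0.0, -1.0, 0.002]]
contact_force: [0.1, 0.4, -0.8]
width: 0.149
```

Call:
apply_moves:
  targets:
    - [0.87, 0, 0, 0, 0, 0, 0]
    - [0.89, 0, 0, 0, 0, 0, 0]
    - [0.92, 0, 0, 0, 0, 0, 0]
    - [1, 0, 0, 0, 0, 0, 0]
    - [1, 0, 0, 0, 0, 0, 0]
    - [1, 0, 0, 0, 0, 0, 0]

```text
t: 5.6
tool_pos: [0.5363, -0.3001, 0.2142]
orientation: [[0.116, 0.001, 0.993], [-0.993, 0.0, 0.116], [0.0, -1.0, 0.001]]
contact_force: [-0.1, -0.2, 0.8]
width: 0.089
```

```bash
python3 -c "
from h import *
d([.536,-.301,.213])"
```

```text
t 5.60 tcp [ 0.5363 -0.3001  0.2142] shift cm [ 0.08  0.12 -0.04] turn [-0.009  0.046  0.001] F [-0.1 -0.2  0.8] T [-0.07  0.21  0.04] w 0.089
```

Gripped: the opening is about 7.6 mm and the side force is near zero. Lifting 20 mm.

Call:
apply_moves:
  targets:
    - [1, 0, -0.4, 0, 0, 0, 0]
    - [1, 0, -0.5, 0, 0, 0, 0]
    - [1, 0, -0.5, 0, 0, 0, 0]
    - [1, 0, -0.3, 0, 0, 0, 0]
    - [1, 0, 0, 0, 0, 0, 0]
    - [1, 0, 0, 0, 0, 0, 0]
  newtons: 60

```text
t: 6.2
tool_pos: [0.5361, -0.2998, 0.232]
orientation: [[0.116, 0.0, 0.993], [-0.993, 0.001, 0.116], [-0.001, -1.0, 0.0]]
contact_force: [0.2, 0.7, -5.3]
width: 0.081
```

```bash
python3 -c "
from h import *
d([.52,-.17,.2342])
for n in('scene','top'): cv2.imwrite(f'pics/{n}3.png',snapshot(n)[:,:,::-1])
t=cv2.imread('pics/top3.png');s=cv2.imread('pics/scene3.png')
c=np.zeros((400,800,3),np.uint8)
c[:,:400]=cv2.resize(t[235:335,400:500],(400,400),interpolation=2);c[:,400:]=cv2.resize(s[240:340,140:240],(400,400),interpolation=2)
cv2.imwrite('pics/c5.png',c)"
```

```text
t 6.20 tcp [ 0.5361 -0.2998  0.232 ] shift cm [-13.08  -0.21  -0.09] turn [-0.002  0.047 -0.008] F [ 0.2  0.7 -5.3] T [-0.01  0.01  0.02] w 0.081
```

View pics/c5.png

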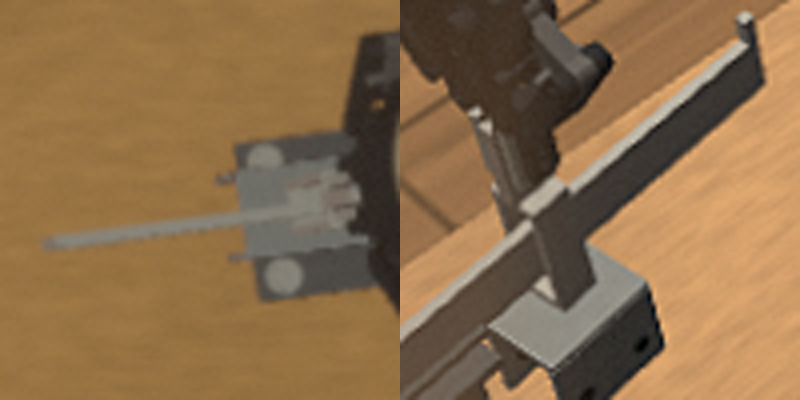

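The pictures show the hanger raised cleanly on the bar and the bracket upright. The spray end tip is at top pixel (412,296). Moving outward along the bar.

Call:
apply_moves:
  targets:
    - [1, -1, -0.2, 0, 0, 0, 0]
    - [1, -1.5, 0, 0, 0, 0, 0]
    - [1, -1.5, 0, 0, 0, 0, 0]
    - [1, -1.5, 0, 0, 0, 0, 0]
    - [1, -1, 0, 0, 0, 0, 0]
    - [1, -0.5, 0, 0, 0, 0, 0]
    - [1, 0, 0, 0, 0, 0, 0]

```text
t: 7.0
tool_pos: [0.5267, -0.2222, 0.2341]
orientation: [[0.118, -0.0, 0.993], [-0.993, 0.002, 0.118], [-0.002, -1.0, 0.0]]
contact_force: [0.1, -0.7, -4.6]
width: 0.085
```

```bash
python3 -c "
from h import *
d([.519,-.17,.2342])"
```

```text
t 7.00 tcp [ 0.5267 -0.2222  0.2341] shift cm [-5.28 -0.   -0.15] turn [-0.     0.059 -0.014] F [ 0.1 -0.7 -4.6] T [-0.12 -0.01 -0.04] w 0.085
```

Call:
apply_moves:
  targets:
    - [1, -1, 0, 0.02, 0, 0.06, 0]
    - [1, -1.5, 0, 0.02, 0, 0, 0]
    - [1, -2, 0, 0.02, 0, 0, 0]
    - [1, -2, 0, 0.02, 0, 0, 0]
    - [1, -2, 0, 0.02, 0, 0, 0]
    - [1, -1, 0, 0, 0, 0, 0]
    - [1, -0.5, 0, 0, 0, 0, 0]
    - [1, 0, 0, 0, 0, 0, 0]

```text
t: 7.8
tool_pos: [0.5157, -0.1162, 0.2339]
orientation: [[0.107, -0.0, 0.994], [-0.994, 0.002, 0.107], [-0.002, -1.0, -0.0]]
contact_force: [0.4, -0.7, -5.2]
width: 0.08
```

```bash
python3 -c "
from h import *
d([.5155,-.11,.2342])
for n in('scene','top'): cv2.imwrite(f'pics/{n}4.png',snapshot(n)[:,:,::-1])
t=cv2.imread('pics/top4.png');s=cv2.imread('pics/scene4.png')
c=np.zeros((400,800,3),np.uint8)
c[:,:400]=cv2.resize(t[250:350,330:430],(400,400),interpolation=2);c[:,400:]=cv2.resize(s[180:280,190:290],(400,400),interpolation=2)
cv2.imwrite('pics/c6.png',c)"
```

```text
t 7.80 tcp [ 0.5157 -0.1162  0.2339] shift cm [-0.62 -0.03  0.04] turn [ 0.    -0.02  -0.015] F [ 0.4 -0.7 -5.2] T [-0.19 -0.03 -0.02] w 0.080
```

View pics/c6.png

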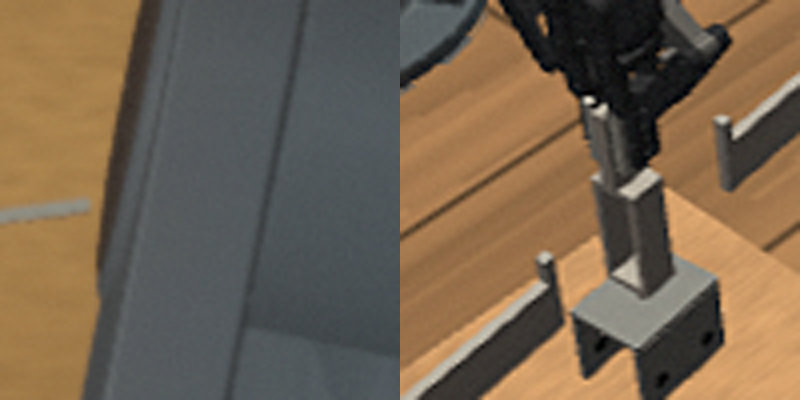

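Clear of the spray end, in the gap. The scene crop shows the loop's outer top edge from about (248.8,229.3) to (255.5,223.8) and the dry tip at (270.5,210). I'll use the loop to measure the scene camera's bias.

```bash
python3 -c "
from h import *
s=sense();p=s['tool_pos'];R=s['orientation']
for a,px in ((.010,(248.75,229.25)),(-.010,(255.5,223.75))):
    e=p+R@[a,0,.013];m=onz('scene',px,.2237)
    print('exp',e.round(4),'meas',m.round(4), 'pix pred',proj('scene',[e[0],e[1],.2237]))
t=onz('scene',(270.5,209.8),.214);print('tip S',t, 'top',onz('top',(351,301.5),.214))
w=np.array([.506,.0372,.2]);print('rel', (R.T@(t-p))*100)
"
```

```text
exp [ 0.5298 -0.1256  0.2338] meas [ 0.5329 -0.1252  0.2237] pix pred [[247.43254943 228.60509992]]
exp [ 0.5277 -0.1057  0.2338] meas [ 0.5311 -0.107   0.2237] pix pred [[254.74483129 222.54325816]]
tip S [ 0.51483254 -0.05466326  0.214     ] top [ 0.50996172 -0.05448158  0.214     ]
rel [-6.20732525  1.99285326  0.56432001]
```

Call:
apply_moves:
  targets:
    - [1, 0, 0, 0.2, 0, 0, 0]
    - [1, -0.5, 0, 0, 0, 0, 0]
    - [1, -1, 0, 0, 0, -0.04, 0]
    - [1, -1, 0, 0, 0, 0, 0]
    - [1, -1, 0, 0, 0, 0, 0]
    - [1, -0.5, 0, 0, 0, 0, 0]
    - [1, 0, 0, 0, 0, 0, 0]

```text
t: 8.6
tool_pos: [0.5133, -0.0748, 0.2336]
orientation: [[0.11, -0.001, 0.994], [-0.994, 0.002, 0.11], [-0.002, -1.0, -0.0]]
contact_force: [0.2, 0.3, -4.0]
width: 0.084
```

```bash
python3 -c "
from h import *
d([.506,-.01,.2342])
for n in('scene',): cv2.imwrite(f'pics/{n}5.png',snapshot(n)[:,:,::-1])
s=cv2.imread('pics/scene5.png')
cv2.imwrite('pics/c7.png',cv2.resize(s[180:260,220:300],(640,640)[:2],interpolation=2)[:600])"
```

```text
t 8.60 tcp [ 0.5133 -0.0748  0.2336] shift cm [-6.52 -0.05 -0.01] turn [ 0.003  0.003 -0.014] F [ 0.2  0.3 -4. ] T [-0.09  0.04 -0.02] w 0.084
```

View pics/c7.png

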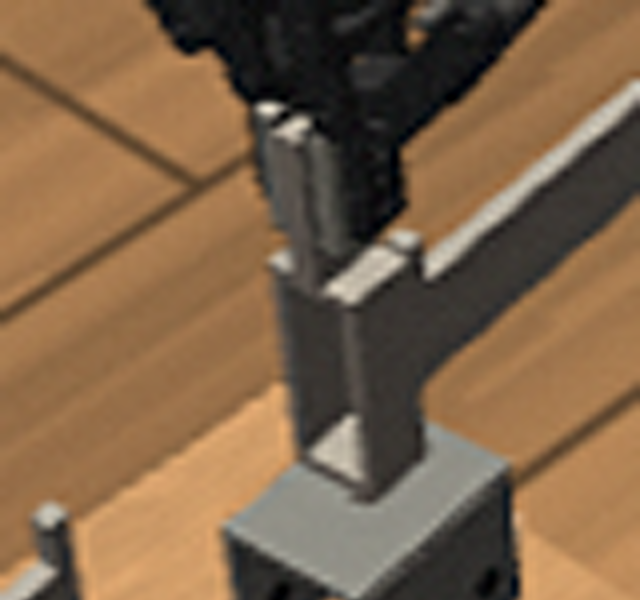

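The loop is just in front of the dry bar's turned-up end, with the tip showing at scene pixel (270,210) and the bar behind the near strap leg. Entering slowly.

Call:
apply_moves:
  targets:
    - [1, -0.5, -0.05, 0, 0, 0, 0]
    - [1, -0.7, 0, 0, 0, 0, 0]
    - [1, -0.7, 0, 0, 0, 0, 0]
    - [1, -0.5, 0, 0, 0, 0, 0]
    - [1, 0, 0, 0, 0, 0, 0]

```text
t: 9.15
tool_pos: [0.5105, -0.0495, 0.2342]
orientation: [[0.109, -0.001, 0.994], [-0.994, 0.002, 0.109], [-0.002, -1.0, -0.0]]
contact_force: [-0.5, -0.3, -5.4]
width: 0.084
```

Call:
apply_moves:
  targets:
    - [1, -0.7, 0, 0, 0, 0, 0]
    - [1, -1, 0, 0, 0, 0, 0]
    - [1, -1, 0, 0, 0, 0, 0]
    - [1, -0.5, 0, 0, 0, 0, 0]
    - [1, 0, 0, 0, 0, 0, 0]

```text
t: 9.65
tool_pos: [0.5066, -0.0146, 0.2342]
orientation: [[0.11, -0.001, 0.994], [-0.994, 0.002, 0.11], [-0.002, -1.0, -0.0]]
contact_force: [0.6, -0.2, -4.3]
width: 0.087
```

```bash
python3 -c "
from h import *
d([.506,-.01,.2342])"
```

```text
t 9.65 tcp [ 0.5066 -0.0146  0.2342] shift cm [-0.46  0.01 -0.01] turn [ 0.003 -0.001 -0.014] F [ 0.6 -0.2 -4.3] T [-0.15 -0.03  0.01] w 0.087
```

Call:
apply_moves:
  targets:
    - [1, 0, 0.4, 0, 0, 0, 0]
    - [1, 0, 0.5, 0, 0, 0, 0]
    - [1, 0, 0.4, 0, 0, 0, 0]
    - [1, 0, 0.2, 0, 0, 0, 0]
    - [1, 0, 0.1, 0, 0, 0, 0]
    - [1, 0, 0.05, 0, 0, 0, 0]
    - [1, 0, 0, 0, 0, 0, 0]

```text
t: 10.35
tool_pos: [0.5065, -0.0153, 0.2157]
orientation: [[0.109, -0.001, 0.994], [-0.994, 0.002, 0.109], [-0.002, -1.0, -0.001]]
contact_force: [0.0, 0.1, -5.1]
width: 0.085
```

```bash
python3 -c "
from h import *
d([.499,.0546,.2142])"
```

```text
t 10.35 tcp [ 0.5065 -0.0153  0.2157] shift cm [-7.03  0.17  0.02] turn [ 0.008 -0.006 -0.012] F [ 0.   0.1 -5.1] T [ 0.03 -0.02 -0.05] w 0.085
```

Call:
apply_moves:
  targets:
    - [1, 0, 0.05, 0, 0, 0, 0]
    - [1, 0, 0.05, 0, 0, 0, 0]
    - [1, 0, 0, 0, 0, 0, 0]

```text
t: 10.65
tool_pos: [0.5066, -0.0154, 0.2149]
orientation: [[0.109, -0.001, 0.994], [-0.994, 0.001, 0.109], [-0.002, -1.0, -0.001]]
contact_force: [-0.7, 0.9, -4.2]
width: 0.089
```

Call:
apply_moves:
  targets:
    - [1, 0, 0.05, 0, 0, 0, 0]
    - [1, 0, 0.05, 0, 0, 0, 0]
    - [1, 0, 0, 0, 0, 0, 0]

```text
t: 10.95
tool_pos: [0.5068, -0.0154, 0.2142]
orientation: [[0.109, -0.0, 0.994], [-0.994, 0.001, 0.109], [-0.001, -1.0, -0.0]]
contact_force: [-0.5, -0.7, -4.1]
width: 0.082
```

Call:
apply_moves:
  targets:
    - [1, 0, 0.05, 0, 0, 0, 0]
    - [1, 0, 0.05, 0, 0, 0, 0]

```text
t: 11.15
tool_pos: [0.5069, -0.0154, 0.2141]
orientation: [[0.109, 0.001, 0.994], [-0.994, 0.001, 0.109], [-0.001, -1.0, 0.001]]
contact_force: [-4.5, 0.7, 6.8]
width: 0.089
```

In contact at TCP z 0.2141, as expected. Sliding toward the notch with light pressure.

Call:
apply_moves:
  targets:
    - [1, 0, 0, 0, 0, 0, 0]
    - [1, -0.3, 0.02, 0, 0, 0, 0]
    - [1, -0.4, 0.02, 0, 0, 0, 0]
    - [1, -0.4, 0.02, 0, 0, 0, 0]
    - [1, -0.4, 0.02, 0, 0, 0, 0]
    - [1, -0.4, 0.02, 0, 0, 0, 0]

```text
t: 11.75
tool_pos: [0.5058, 0.0038, 0.2141]
orientation: [[0.108, 0.004, 0.994], [-0.994, -0.001, 0.108], [0.001, -1.0, 0.004]]
contact_force: [-0.1, -4.6, 3.7]
width: 0.084
```

```bash
python3 -c "
from h import *
d([.499,.0546,.2142])"
```

```text
t 11.75 tcp [0.5058 0.0038 0.2141] shift cm [-5.13 -0.02 -0.13] turn [-0.028 -0.014  0.01 ] F [-0.1 -4.6  3.7] T [-1.   -0.07 -0.  ] w 0.084
```

Call:
apply_moves:
  targets:
    - [1, -0.4, 0, -0.05, -0.03, 0, 0]
    - [1, -0.4, 0.01, -0.04, 0, 0, 0]
    - [1, -0.4, 0.01, -0.02, 0, 0, 0]
    - [1, -0.4, 0.02, 0, 0, 0, 0]
    - [1, -0.4, 0.02, 0, 0, 0, 0]
    - [1, -0.4, 0.02, 0, 0, 0, 0]

```text
t: 12.35
tool_pos: [0.5025, 0.0293, 0.2142]
orientation: [[0.108, 0.002, 0.994], [-0.994, -0.003, 0.108], [0.003, -1.0, 0.001]]
contact_force: [0.5, -5.2, 5.7]
width: 0.087
```

```bash
python3 -c "
from h import *
d([.499,.0546,.2142])"
```

```text
t 12.35 tcp [0.5025 0.0293 0.2142] shift cm [-2.56 -0.01 -0.07] turn [-0.01  -0.014  0.023] F [ 0.5 -5.2  5.7] T [-1.19 -0.09 -0.  ] w 0.087
```

Call:
apply_moves:
  targets:
    - [1, -0.3, 0.02, -0.02, 0, 0, 0.02]
    - [1, -0.3, 0.02, -0.02, 0, 0, 0.02]
    - [1, -0.3, 0.02, -0.01, 0, 0, 0]
    - [1, -0.25, 0.02, 0, 0, 0, 0.01]
    - [1, -0.2, 0.02, 0, 0, 0, 0]
    - [1, -0.2, 0.02, 0, 0, 0, 0]

```text
t: 12.95
tool_pos: [0.5007, 0.0457, 0.214]
orientation: [[0.108, 0.003, 0.994], [-0.994, 0.002, 0.108], [-0.002, -1.0, 0.004]]
contact_force: [-0.8, -4.9, 5.3]
width: 0.084
```

```bash
python3 -c "
from h import *
d([.499,.0546,.2142])"
```

```text
t 12.95 tcp [0.5007 0.0457 0.214 ] shift cm [-0.9  -0.02 -0.07] turn [-0.026 -0.014 -0.015] F [-0.8 -4.9  5.3] T [-1.22 -0.11  0.03] w 0.084
```

Still on the bar top at z 0.214, about 7 mm short of the drop. Taking smaller steps.

Call:
apply_moves:
  targets:
    - [1, -0.15, 0.03, -0.02, 0, 0, 0]
    - [1, -0.15, 0.03, -0.01, 0, 0, 0]
    - [1, -0.15, 0.03, 0, 0, 0, 0]

```text
t: 13.25
tool_pos: [0.4999, 0.0506, 0.2134]
orientation: [[0.108, 0.004, 0.994], [-0.994, 0.002, 0.108], [-0.002, -1.0, 0.004]]
contact_force: [0.1, 0.5, -4.8]
width: 0.084
```

Call:
apply_moves:
  targets:
    - [1, -0.15, 0.03, 0, 0, 0, 0]
    - [1, -0.15, 0.03, 0, 0, 0, 0]

```text
t: 13.45
tool_pos: [0.4986, 0.0546, 0.2117]
orientation: [[0.108, 0.001, 0.994], [-0.994, 0.004, 0.108], [-0.003, -1.0, 0.002]]
contact_force: [-0.3, -0.5, -5.0]
width: 0.086
```

Call:
apply_moves:
  targets:
    - [1, -0.15, 0.03, 0, 0, 0, 0]
    - [1, -0.1, 0.03, 0, 0, 0, 0]

```text
t: 13.65
tool_pos: [0.4981, 0.0568, 0.2107]
orientation: [[0.108, 0.001, 0.994], [-0.994, 0.002, 0.108], [-0.002, -1.0, 0.001]]
contact_force: [1.6, -12.2, 2.1]
width: 0.082
```

It's in the notch mouth and touching the far wall. Backing off a little and lowering.

Call:
apply_moves:
  targets:
    - [1, 0.12, 0, 0, 0, 0, 0]
    - [1, 0.05, 0.05, 0, 0, 0, 0]
    - [1, 0, 0.05, 0, 0, 0, 0]

```text
t: 13.95
tool_pos: [0.498, 0.0554, 0.2092]
orientation: [[0.108, -0.0, 0.994], [-0.994, 0.002, 0.108], [-0.002, -1.0, -0.0]]
contact_force: [-0.3, -0.4, -2.6]
width: 0.085
```

Call:
apply_moves:
  targets:
    - [1, 0, 0.05, 0, 0, 0, 0]
    - [1, 0, 0.05, 0, 0, 0, 0]
    - [1, 0, 0.05, 0, 0, 0, 0]

```text
t: 14.25
tool_pos: [0.4983, 0.0553, 0.2082]
orientation: [[0.108, 0.001, 0.994], [-0.994, 0.002, 0.108], [-0.002, -1.0, 0.001]]
contact_force: [-1.8, -2.4, 6.6]
width: 0.085
```

```bash
python3 -c "
from h import *
d([.499,.0546,.2082])"
```

```text
t 14.25 tcp [0.4983 0.0553 0.2082] shift cm [ 0.08 -0.01  0.06] turn [-0.007 -0.012 -0.015] F [-1.8 -2.4  6.6] T [-0.45  0.52  0.04] w 0.085
```

TCP z 0.2082 is exactly 6 mm below the bar-top contact, with upward reaction, so it is seated. Relieving and letting go.

Call:
apply_moves:
  targets:
    - [1, 0, 0, 0, 0, 0, 0]
    - [1, 0, 0, 0, 0, 0, 0]
    - [0.85, 0, 0, 0, 0, 0, 0]
    - [0.8, 0, 0, 0, 0, 0, 0]
    - [0.7, 0, 0, 0, 0, 0, 0]
    - [0.6, 0, 0, 0, 0, 0, 0]
    - [0.5, 0, 0, 0, 0, 0, 0]
    - [0.5, 0, 0, 0, 0, 0, 0]

```text
t: 15.05
tool_pos: [0.4986, 0.0558, 0.2083]
orientation: [[0.108, 0.002, 0.994], [-0.994, 0.003, 0.108], [-0.003, -1.0, 0.002]]
contact_force: [-0.5, -0.7, 0.6]
width: 0.5
```

Call:
apply_moves:
  targets:
    - [0.5, 0, -0.5, 0, 0, 0, 0]
    - [0.5, 0, -1, 0, 0, 0, 0]
    - [0.5, 0, -2, 0, 0, 0, 0]
    - [0.5, 0, -3, 0, 0, 0, 0]
    - [0.5, 0, -3, 0, 0, 0, 0]
    - [0.5, 0, -2, 0, 0, 0, 0]
    - [0.5, 0, -1, 0, 0, 0, 0]
    - [0.5, 0, 0, 0, 0, 0, 0]

```text
t: 15.85
tool_pos: [0.4976, 0.0553, 0.3433]
orientation: [[0.108, 0.004, 0.994], [-0.994, 0.004, 0.108], [-0.003, -1.0, 0.004]]
contact_force: [1.1, 0.7, 0.4]
width: 0.504
```

```bash
python3 -c "
from h import *
d([.499,.0546,.2082])
for n in('scene',): cv2.imwrite(f'pics/{n}6.png',snapshot(n)[:,:,::-1])
s=cv2.imread('pics/scene6.png')
cv2.imwrite('pics/c8.png',cv2.resize(s[110:260,240:390],(600,600),interpolation=2))"
```

```text
t 15.85 tcp [0.4976 0.0553 0.3433] shift cm [ 0.13 13.51  0.07] turn [-0.032 -0.01  -0.022] F [1.1 0.7 0.4] T [-0.01  0.03 -0.05] w 0.504
```

View pics/c8.png

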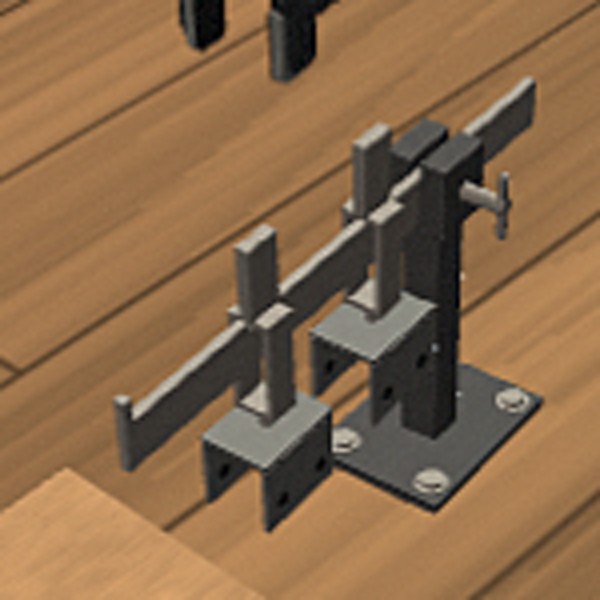

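The hanger sits upright in the notch, with its tab at about scene pixel (304,175). It is clear of the untouched neighbour, and the gripper is well above. Handing in.

```bash
python3 -c "
from station import *
print(hand_in())"
```

```text
the job is handed in; nothing more can be done
None
```

The bracket now hangs upright in the drying bar's notch. I let go of the hanger and handed the job in at about 16 s; the report gives no verdict.

- **How it went:** I took the hanger by its tab, lifted it 18–20 mm over both turned-up ends and let it down on the drying bar. I then slid it along with light pressure (about 4–12 N) until it dropped in.
- **Checks:** The tool ended 6 mm below its height on the bar top, which is the notch's full depth, and felt an upward push there. That height was unchanged while the fingers opened. The last picture shows the hanger upright in the notch, clear of the other hanging bracket. The gripper was 13.5 cm above it and touching nothing.
- **Contacts:** The highest force I read was about 12 N, when the hanger briefly met the notch's far wall; I backed off about 1.5 mm before lowering it fully.
- **Disagreements:** The two cameras differed by about 3–6 mm in x, and by up to 18 mm along the bar for the tab before I checked it against an overlay. I used the gripped hanger itself to correct the scene camera before entering the drying bar.
- **Not checked:** The last picture was a close crop of the drying rail, so I did not look again at the spray can, brush and offcut. The tool did not go near them.

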